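# Shut the loaded drawer and hold the graver chest's lid at its balance point

### The job

I have finished loading the drawer of the small wooden graver chest: ease it fully shut without slamming it. Then take the lid by the bow handle on its front edge, swing it up to its balance point, where it stands upright on its hinges and would fall neither shut nor over backwards, and keep hold of the handle with the lid still while I screw the lid stay back on: you finish while holding it there. Do not let the lid drop or go over backwards, and leave the tools, tins and jars around the chest where they are.

Things in the scene. Friction and masses are not known exactly. Their poses are not given: they have to be found in the camera images.
- chest: Small wooden chest for engraving tools, fixed to the bench: 150 deep (x), 260 wide (y), 110 high with its lid shut. Origin: centre of its underside, on the bench. Its x axis points from the drawer front to the hinged back, y to the left as seen from the front, z up. The front is the plane x = -75 mm of this frame.
- drawer (a joint): How far the drawer stands out of the front of the chest, in m: 0 is fully home with its front flush, up to 0.08. Its front is 238 wide and 38 high (20 to 58 mm above the bench) and carries two round brass knobs, 22 mm across, standing 24 mm out of it, 184 mm apart. It runs with about 1 to 2 N of friction, has no catch and does not spring back.
- drawer_knob_left (a point): Centre of the outer face of the drawer's left knob (chest +y), 40 mm above the bench; moves with the drawer. With the drawer home it lies at (-99, 92, 40) mm in the chest's frame.
- drawer_knob_right (a point): The same for the right knob; with the drawer home at (-99, -92, 40) mm in the chest's frame.
- lid (a joint): Opening angle of the lid in rad: 0 shut, growing as the front edge swings up and back; its stop, leaning over backwards, is at 1.95. The lid is a 12 mm board, 154 by 264, of about 0.5 kg (needle files are racked on its inside), on nearly free hinges, with no stay: below balance it falls shut, beyond it it falls back. It balances when upright, at 1.57 (friction alone would keep it there only within about 0.03). Lifting it off takes about 2.5 N at its handle.
- lid_hinge (a point): Middle of the hinge line, which runs along the chest's y axis on the top of its back: at (78, 0, 98) mm in the chest's frame.
- lid_handle (a point): Middle of the crossbar (lid_c3 in the rules) of the brass bow handle on the lid's front edge, in the lid's plane: a round bar 10 mm thick along the chest's y axis, 66 mm clear between its two legs, its axis 36 mm off the lid's edge (31 mm gap) and 193 mm from the hinge line. With the lid shut: (-115, 0, 104) mm in the chest's frame. Pinched front and back, it can turn between the pads.
- lid_stay: Leave alone: flat brass lid stay lying on the bench, 138 by 18 by 4. Origin: centre of its underside.
- screwdriver: Leave alone: screwdriver with wooden handle, 170 long, lying on the bench. Origin: its underside, about mid-length.
- screw_tin: Leave alone: flat round aluminium tin, 48 across, 26 high. Origin: centre of its underside.
- pliers: Leave alone: flat pliers, 160 long, 13 high, lying. Origin: its underside, about mid-length.
- hammer: Leave alone: small hammer, 240 long, lying. Origin: its underside, about mid-length.
- flux_jar: Leave alone: amber glass jar, 60 across, 75 high. Origin: centre of its underside.
- bench_block: Leave alone: steel bench block, 85 by 70 by 22. Origin: centre of its underside.

How it is judged:
By the outcome, as a careful person would: the job done as asked, in the order asked, and still so for the second after the job is handed in, while the arm keeps its last pose, push and grip.
It also fails if it takes over 54 s, if anything falls off the work surface, if the arm or the gripper's body presses on something with over 40 N, if the wrist force passes 120 N, or if a joint passes its speed limit or range.

### The arm

A 6-joint arm with a two-finger parallel gripper is mounted at the origin on the work surface. World frame = base frame: x ahead of the robot, y to its left, z up, the work surface at z = 0. Lengths are in m, angles in rad, forces in N, time in s.
With the tool pointing down it reaches from about 0.35 to 0.925 m from the base axis. Payload 6.4 kg.
Tool frame: the origin (TCP) lies at the very end of the fingers, on their centre line; the grasp point (between the pads) lies 19 mm behind it; z points along the fingers, y is the line along which they close (so a half turn about z gives the same grasp; the last joint's range is limited). The gripper opens to 94 mm and grips with 3 to 60 N. Pads are 16 mm wide; open, the fingers measure 119 mm over their backs; the gripper's body (75 mm by 177 mm) begins 78 mm behind the grasp point.
Start: joints at [1.144, 0.245, 1.558, -0, 1.339, -0.174], TCP at [0.163, 0.629, 0.205] pointing down, gripper open.
Joint ranges: [-3.13, 3.13], [-1.02, 2.26], [0.13, 2.54], [-0.95, 4.09], [0.21, 2.88], [-2.74, 2.74]. Speed limits (rad/s): [2.57, 2.57, 3.14, 3.14, 3.14, 3.14].

### API

Orientations are given as a unit quaternion [w, x, y, z].
In Python, from workcell import monitor, read_camera, get_calibration, job, search_frame gives the robot as it stands.
- The arm moves only by the tool play_rows, never from a script. Its argument "commands" is one flat list of numbers, 5 for each row, row after row: the shift along the tool's x, y, z in units of 60 mm (1.0 is 60 mm), then the turn about the tool's z in units of 8 degrees (1.0 is 8 degrees), then the opening, from 0 (shut) to 1 (fully open). A call has exactly 5 rows; each row shifts and turns the commanded pose from where the row before left it, along the tool's axes as they then stand; what a row does not reach is not made up. A row lasts 1/8 s, in which the tool goes at most 62.5 mm and 10.7 degrees, less where a joint would pass 70% of its speed; a pose out of reach is approached as far as the arm can. A call is refused whole if a number of a shift passes 1 or a number of a turn 1, either way. A call with a gripper value outside its range is refused whole. The fingers move at their own pace and stop on an object; "squeeze" is the grip in N (left out, the last holds). Time passes only in rows, so rows that do not move let the fingers close, or fill a call up. It gives the time, the measured TCP pose, the force, the opening and the grip force at its end, in the units of the state.
- monitor.observe(): the state, without advancing time (a new reading comes with each control period).
- read_camera(name): name is "scene" or "top" or "wrist"; returns the picture (420x560x3 uint8, red, green, blue); there is no depth.
- get_calibration(name): a dict with "K" (3x3 intrinsics, pixels), "dist" ([k1, k2, p1, p2, k3] as OpenCV has them; the pictures are not rectified), "rvec" (rotation vector, rad) and "tvec" (3), from world to camera coordinates, as OpenCV has them; the wrist camera has in their place "mount" (4x4, takes a point from camera to tool coordinates, whose origin is the TCP and whose axes are the flange's). Camera axes: x right, y down, z forward; pixel columns grow to the right and rows downward; lengths in m; the calibration is good to about 2 mm. A picture is of the moment at which its call begins: read the wrist's pose just before it. get_calibration takes no time and is no camera call.
- job.hand_in(): hands the job in; it is judged then, once.
Trained networks look in the newest picture that a camera, given by its name, has taken for a name from the list of things; names that differ only in an ending like _2 or _b are one class to them, and where a whole thing is asked for, a point or a joint stands for the part that bears it (a point fixed in the world has none). Each returns a list of dicts, best first, with "confidence" (0 to 1); they miss things now and then, are a little off and sometimes report something else, mostly with a low value. They report only what shows in the picture. A call takes as long as a camera call.
- search_frame(camera, target): "bbox" ([left, top, width, height] in pixels, round what is visible of it).
The state is a dict: "t": time; "qpos": joint angles; "qd": joint speeds; "joint_efforts": joint torques, N m; "ee_pos": TCP position; "tcp_rot": TCP orientation; "force": force on the tool from outside, world axes, zero at the start; "wrist_torque": the same for the moment, N m; "grip_width": opening from 0.0 (shut) to 1.0 (fully open); "grasp_force": force on a finger pad.
Only numpy, scipy, OpenCV 4.12 (cv2) and the standard library are available. Lean on these libraries where they do the work, as an engineer would, in place of code of your own. Each camera call takes 0.05 s, during which the arm holds its last target. There are 200 camera calls.

## Working session

There is one attempt and no reset: what is moved stays moved. The work goes in short steps, Python scripts to look and compute and a tool call to move; the robot and the scene stay as the last step left them, time stands still between calls to the robot, and variables do not carry over. Pictures are saved under pics/ and viewed, at most 10 in all, crops included, and the job is handed in when it is done.

Besides the shell and the picture viewer there is one more tool, called as name(argument=value, ...) on one line, values as JSON. play_rows: Moves the arm, as the interface text tells. Its arguments: {"type":"object","properties":{"commands":{"type":"array","items":{"type":"number"}},"squeeze":{"type":"number"}},"required":["commands"]}

```bash
ls; mkdir -p pics; python3 - <<'E'
from workcell import monitor, read_camera, get_calibration, search_frame
import cv2, numpy as np
s=monitor.observe(); print({k:np.round(v,3).tolist() for k,v in s.items()})
for c in ("scene","top"):
    im=read_camera(c); cv2.imwrite(f"pics/{c}0.png",im[:,:,::-1])
    for t in ("chest","drawer","drawer_knob_left","drawer_knob_right","lid","lid_handle","hammer","flux_jar","screw_tin","bench_block","pliers","screwdriver","lid_stay"):
        r=search_frame(c,t); print(c,t,[(np.round(d["bbox"]).astype(int).tolist(),round(d["confidence"],2)) for d in r[:2]])
    k=get_calibration(c); print({a:np.round(b,4).tolist() for a,b in k.items()})
k=get_calibration("wrist"); print({a:np.round(b,4).tolist() for a,b in k.items()})
E
```

```text
pics
{'t': 0.0, 'qpos': [1.144, 0.246, 1.559, -0.0, 1.339, -0.174], 'qd': [0.0, -0.0, 0.001, -0.001, 0.0, 0.002], 'joint_efforts': [0.001, -41.584, -31.46, 0.069, 0.033, -0.0], 'ee_pos': [0.162, 0.629, 0.204], 'tcp_rot': [-0.0, 0.126, 0.992, -0.001], 'force': [-0.7, -0.117, 0.639], 'wrist_torque': [-0.008, -0.005, -0.005], 'grasp_force': 0.0, 'grip_width': 1.001}
scene chest [([219, 204, 156, 115], 0.71)]
scene drawer [([220, 207, 156, 74], 0.36)]
scene drawer_knob_left []
scene drawer_knob_right []
scene lid [([222, 203, 152, 77], 0.65)]
scene lid_handle [([221, 203, 154, 79], 0.86), ([361, 294, 37, 48], 0.48)]
scene hammer [([132, 219, 81, 72], 0.59)]
scene flux_jar [([362, 292, 36, 50], 0.94)]
scene screw_tin [([402, 247, 25, 20], 0.76), ([222, 207, 153, 75], 0.5)]
scene bench_block [([177, 198, 38, 28], 0.78)]
scene pliers [([422, 269, 36, 57], 0.85)]
scene screwdriver [([133, 220, 79, 71], 0.26)]
scene lid_stay [([219, 207, 155, 110], 0.59), ([386, 266, 8, 29], 0.44)]
{'K': [[453.6489, 0.0, 277.3021], [0.0, 453.6489, 210.117], [0.0, 0.0, 1.0]], 'dist': [-0.1497, 0.0, 0.0, 0.0, 0
[... 630 characters left out ...]
]
top bench_block [([373, 198, 40, 41], 0.87), ([148, 176, 33, 30], 0.55)]
top pliers [([136, 217, 27, 62], 0.89), ([181, 156, 122, 96], 0.18)]
top screwdriver [([302, 167, 28, 60], 0.68), ([174, 214, 24, 49], 0.37)]
top lid_stay [([171, 217, 28, 48], 0.78)]
{'K': [[499.0707, 0.0, 287.4159], [0.0, 499.0707, 213.0814], [0.0, 0.0, 1.0]], 'dist': [0.0284, 0.0, 0.0, 0.0, 0.0], 'rvec': [2.2129, -2.1579, 0.0769], 'tvec': [-0.0255, 0.5695, 1.2709]}
{'K': [[363.2434, 0.0, 274.8013], [0.0, 363.2434, 209.8045], [0.0, 0.0, 1.0]], 'dist': [-0.022, 0.0, 0.0, 0.0, 0.0], 'mount': [[-0.0005, -0.9649, -0.2626, 0.0754], [1.0, -0.0006, 0.0002, 0.0002], [-0.0004, -0.2626, 0.9649, -0.179], [0.0, 0.0, 0.0, 1.0]]}
```

```bash
python3 - <<'E'
import cv2
im=cv2.imread("pics/top0.png"); cv2.imwrite("pics/top0c.png",cv2.resize(im[90:310,100:430],None,fx=2.4,fy=2.4,interpolation=cv2.INTER_CUBIC))
im=cv2.imread("pics/scene0.png"); cv2.imwrite("pics/scene0c.png",cv2.resize(im[170:360,120:460],None,fx=2.3,fy=2.3,interpolation=cv2.INTER_CUBIC))
E
```

```text
(no output)
```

View pics/top0c.png

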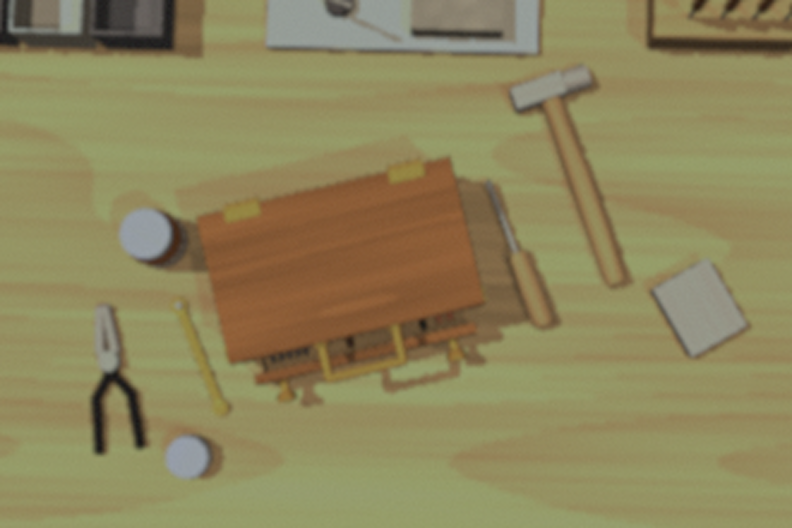

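View pics/scene0c.png

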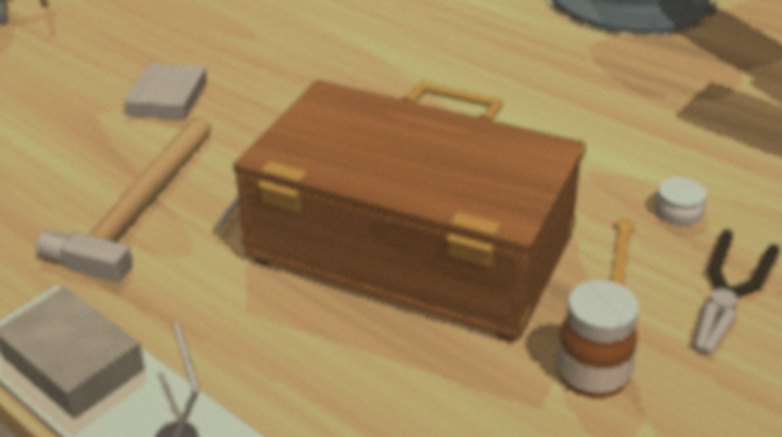

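Top view: the lid's corners are at crop (198,215), (450,157), (484,302), (231,362). The handle bar runs (330,378)–(403,362), and the knobs of the slightly open drawer are at (286,395) and (456,355). The scene view shows the back, with lid corners at (237,163), (320,82), (583,145), (528,242). Next I fit the chest pose.

```bash
cat > h.py <<'E'
import cv2, numpy as np
from workcell import monitor, read_camera, get_calibration, search_frame
from scipy.spatial.transform import Rotation as R
def proj(c,P):
    k=get_calibration(c); return cv2.projectPoints(np.float64(P).reshape(-1,1,3),k["rvec"],k["tvec"],k["K"],k["dist"])[0][:,0]
def W(p,P):
    P=np.float64(P).reshape(-1,3); c,s=np.cos(p[2]),np.sin(p[2])
    return P@np.array([[c,-s,0],[s,c,0],[0,0,1]]).T+[p[0],p[1],0]
E
python3 - <<'E'
from h import *
from scipy.optimize import least_squares
t=np.array([(198,215),(450,157),(484,302),(231,362),(330,378),(403,362),(286,395),(456,355)])/2.4+[100,90]
s=np.array([(528,242),(237,163),(320,82),(583,145)])/2.3+[120,170]
L=[(.075,.132,.11),(.075,-.132,.11),(-.079,-.132,.11),(-.079,.132,.11)]
def f(p):
    kn=[(-.115,.036,.104),(-.115,-.036,.104),(-.095-p[3],.092,.045),(-.095-p[3],-.092,.045)]
    return np.r_[(proj("top",W(p,L+kn))-t).ravel(),(proj("scene",W(p,L))-s).ravel()]
r=least_squares(f,[.55,.1,.2,.04],loss="soft_l1"); p=r.x
print(p.round(4)); print(f(p).reshape(-1,2).round(1).tolist())
for n,P in dict(hinge=(.078,0,.098),handle=(-.115,0,.104),kl=(-.099-p[3],.092,.04),kr=(-.099-p[3],-.092,.04)).items(): q=W(p,P)[0]; print(n,q.round(4),np.hypot(*q[:2]).round(3))
np.save("p.npy",p)
E
```

```text
[0.5987 0.1009 0.2585 0.0256]
[[-1.6, 0.3], [-0.1, -0.5], [0.5, 0.8], [-1.3, 1.2], [0.2, -0.1], [-1.1, -0.4], [-0.4, 0.2], [-0.2, -0.1], [-0.4, 0.9], [-3.2, -0.6], [-2.1, -1.9], [0.1, -2.1]]
hinge [0.6741 0.1208 0.098 ] 0.685
handle [0.4875 0.0715 0.104 ] 0.493
kl [0.4548 0.158  0.04  ] 0.481
kr [ 0.5018 -0.0199  0.04  ] 0.502
```

```bash
cat >> h.py <<'E'
def plan(goal,yaw,n,nt):
    """rows (units) to reach world goal with tool-y yaw; turn spread over the last nt rows"""
    s=monitor.observe(); Rm=R.from_quat(np.roll(s["tcp_rot"],-1)).as_matrix(); y0=np.arctan2(Rm[1,1],Rm[0,1])
    d=(np.array(goal)-s["ee_pos"])/n; turn=-np.degrees((yaw-y0+np.pi)%(2*np.pi)-np.pi)/8
    print("pos",np.round(s["ee_pos"],4),"yaw",round(y0,4),"turn",round(turn,2),"F",np.round(s["force"],1),"t",s["t"])
    for i in range(n):
        tu=turn/nt if i>=n-nt else 0
        print((Rm.T@d/.06).round(2).tolist(),round(tu,2)); Rm=Rm@R.from_euler("z",np.radians(8*tu)).as_matrix()
E
python3 - <<'E'
from h import *
p=np.load("p.npy"); g=W(p,(-.157,.092,.205))[0]; print(g)
plan(g,p[2],10,8)
E
```

```text
[0.42339183 0.14972058 0.205     ]
pos [0.1626 0.6294 0.2055] yaw 1.318 turn 7.59 F [ 0.2 -0.  -0.4] t 1.4
[-0.62, -0.67, 0.0] 0
[-0.62, -0.67, 0.0] 0
[-0.62, -0.67, 0.0] 0.95
[-0.7, -0.58, 0.0] 0.95
[-0.77, -0.48, 0.0] 0.95
[-0.83, -0.37, 0.0] 0.95
[-0.87, -0.26, 0.0] 0.95
[-0.9, -0.14, 0.0] 0.95
[-0.91, -0.02, 0.0] 0.95
[-0.9, 0.1, 0.0] 0.95
```

play_rows(commands=[-0.62,-0.67,0,0,0.5,-0.62,-0.67,0,0,0,-0.62,-0.67,0,0.95,0,-0.7,-0.58,0,0.95,0,-0.77,-0.48,0,0.95,0], squeeze=10)

```text
t: 2.02
ee_pos: [0.2928, 0.3873, 0.2057]
tcp_rot: [0.0, 0.322, 0.947, 0.0]
force: [1.1, 0.0, 0.2]
grip_width: 0.503
grasp_force: 0.0
```

play_rows(commands=[-0.83,-0.37,0,0.95,0,-0.87,-0.26,0,0.95,0,-0.9,-0.14,0,0.95,0,-0.91,-0.02,0,0.95,0,-0.9,0.1,0,0.95,0])

```text
t: 2.65
ee_pos: [0.4235, 0.1478, 0.2059]
tcp_rot: [0.0, 0.613, 0.79, 0.0]
force: [0.3, -0.4, -0.2]
grip_width: 0.004
grasp_force: 0.0
```

play_rows(commands=[0,0,0,0,0,0,0,0,0,0,0,0,0,0,0,0,0,0,0,0,0,0,0,0,0])

```text
t: 3.28
ee_pos: [0.4225, 0.1501, 0.2055]
tcp_rot: [-0.0, 0.61, 0.792, -0.0]
force: [-0.4, 0.8, 0.6]
grip_width: 0.003
grasp_force: 0.0
```

```bash
cat >> h.py <<'E'
def wproj(s,P):
    k=get_calibration("wrist"); M=np.eye(4); M[:3,:3]=R.from_quat(np.roll(s["tcp_rot"],-1)).as_matrix(); M[:3,3]=s["ee_pos"]
    T=np.linalg.inv(M@np.array(k["mount"])); return cv2.projectPoints(np.float64(P).reshape(-1,1,3),cv2.Rodrigues(T[:3,:3])[0],T[:3,3],k["K"],k["dist"])[0][:,0]
E
python3 - <<'E'
from h import *
p=np.load("p.npy"); s=monitor.observe(); im=read_camera("wrist")[:,:,::-1].copy()
plan(W(p,(-.157,.092,.035))[0],p[2],5,5); print(s["grip_width"],s["qpos"])
pts=wproj(s,W(p,[(-.115,.036,.104),(-.115,-.036,.104),(-.099-p[3],.092,.04),(-.099-p[3],-.092,.04),(-.079,.132,.11),(-.079,-.132,.11)]))
cv2.imwrite("pics/w1raw.png",im)
print(pts.round(0).tolist())
for q in pts: cv2.drawMarker(im,tuple(int(v) for v in q.round()),(255,0,255),cv2.MARKER_CROSS,10,1)
cv2.imwrite("pics/w1.png",cv2.resize(im,None,fx=1.4,fy=1.4))
E
```

```text
pos [0.4226 0.15   0.2055] yaw 0.258 turn -0.0 F [-0.1  0.5 -0.1] t 3.325
[-0.0, 0.0, 0.57] -0.0
[-0.0, 0.0, 0.57] -0.0
[-0.0, 0.0, 0.57] -0.0
[-0.0, 0.0, 0.57] -0.0
[-0.0, 0.0, 0.57] -0.0
0.003007526893099124 [ 8.75120355e-02 -2.51731111e-01  2.05335621e+00  2.51609382e-05
  1.33999493e+00 -1.70853280e-01]
[[325.0, 274.0], [322.0, 348.0], [308.0, 193.0], [304.0, 355.0], [378.0, 161.0], [356.0, 438.0]]
```

View pics/w1.png

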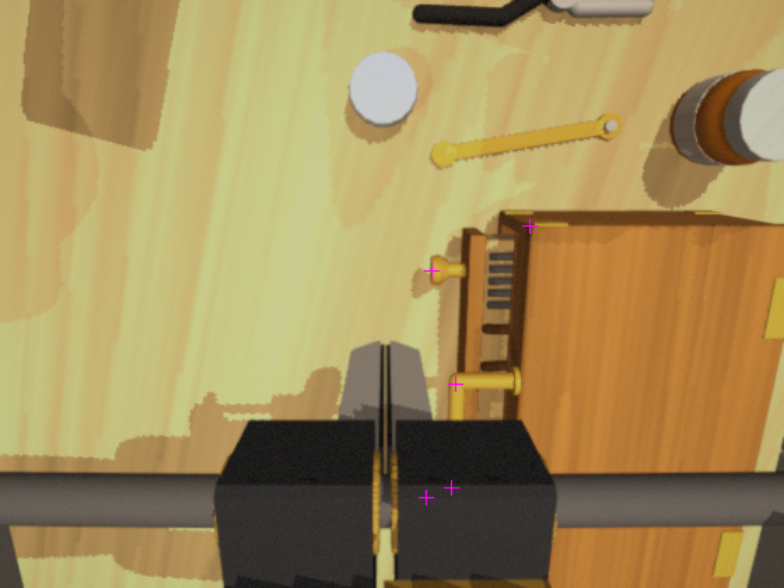

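The projected points land on the knob, handle leg and lid corner to about 1 mm, so the pose fit is good. Left knob face is at (432,270) and the tip hangs clear in front of it. I'll go down next to it.

play_rows(commands=[0,0,0.57,0,0,0,0,0.57,0,0,0,0,0.57,0,0,0,0,0.57,0,0,0,0,0.57,0,0])

```text
t: 3.95
ee_pos: [0.4229, 0.1497, 0.0336]
tcp_rot: [0.0, 0.611, 0.792, 0.0]
force: [0.1, -1.3, -0.3]
grip_width: 0.006
grasp_force: 0.0
```

play_rows(commands=[0,0,0,0,0,0,0.08,0,0,0,0,0.08,0,0,0,0,0.06,0,0,0,0,0.05,0,0,0])

```text
t: 4.58
ee_pos: [0.4392, 0.1537, 0.0351]
tcp_rot: [0.0, 0.611, 0.792, 0.0]
force: [-0.4, 0.1, -0.6]
grip_width: 0.006
grasp_force: 0.0
```

play_rows(commands=[0,0.05,0,0,0,0,0.05,0,0,0,0,0.05,0,0,0,0,0.05,0,0,0,0,0.05,0,0,0])

```text
t: 5.2
ee_pos: [0.453, 0.1575, 0.0344]
tcp_rot: [-0.0, 0.611, 0.792, -0.0]
force: [-0.9, -0.8, 1.4]
grip_width: 0.003
grasp_force: 0.7
```

```bash
cat >> h.py <<'E'
def chest(p,P):
    return W((0,0,-p[2]),np.array(P)-[p[0],p[1],0])[0]
E
python3 - <<'E'
from h import *
p=np.load("p.npy"); s=monitor.observe(); print(s["t"],chest(p,s["ee_pos"]).round(4),W((0,0,-p[2]),s["force"])[0].round(1))
E
```

```text
5.2 [-0.1264  0.0919  0.0344] [-1.1 -0.5  1.4]
```

play_rows(commands=[0,0.04,0,0,0,0,0.04,0,0,0,0,0.04,0,0,0,0,0.03,0,0,0,0,0.03,0,0,0])

```text
t: 5.82
ee_pos: [0.4635, 0.1602, 0.0344]
tcp_rot: [-0.0, 0.611, 0.792, -0.0]
force: [-1.4, 0.1, 1.4]
grip_width: 0.004
grasp_force: 0.7
```

play_rows(commands=[0,0.015,0,0,0,0,0.015,0,0,0,0,0.015,0,0,0,0,0.015,0,0,0,0,0.015,0,0,0])

```text
t: 6.45
ee_pos: [0.4678, 0.1613, 0.0345]
tcp_rot: [-0.0, 0.611, 0.792, 0.0]
force: [-0.4, 1.2, -0.0]
grip_width: 0.003
grasp_force: 0.6
```

```bash
cat > c.py <<'E'
from h import *
p=np.load("p.npy"); s=monitor.observe(); print(s["t"],chest(p,s["ee_pos"]).round(4),W((0,0,-p[2]),s["force"])[0].round(1),s["grip_width"],s["grasp_force"])
E
python3 c.py
```

```text
6.45 [-0.1111  0.0918  0.0345] [-0.1  1.2 -0. ] 0.0027890262890773914 0.6388923668782809
```

play_rows(commands=[0,0.015,0,0,0,0,0.015,0,0,0,0,0.01,0,0,0,0,0.01,0,0,0,0,0,0,0,0])

```text
t: 7.08
ee_pos: [0.4686, 0.1616, 0.0343]
tcp_rot: [-0.002, 0.61, 0.792, -0.002]
force: [-9.5, -2.0, 9.2]
grip_width: 0.007
grasp_force: 5.3
```

```bash
python3 - <<'E'
exec(open("c.py").read())
im=read_camera("wrist")[:,:,::-1]; cv2.imwrite("pics/w2.png",im)
E
```

```text
7.075 [-0.1102  0.0919  0.0343] [-9.7  0.5  9.2] 0.006518264782764557 5.294330072938465
```

View pics/w2.png

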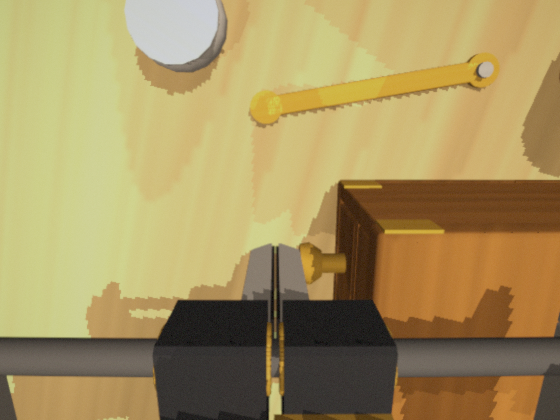

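The drawer front is flush; the push stalled at 9.7 N, right where the knob should be when home. I'll back off, rise and go over the handle.

play_rows(commands=[0,-0.1,0,0,0,0,-0.4,0,0,0,0,0,-0.8,0,0,0,0,-0.8,0,0.3,0,0,-0.6,0,0.3])

```text
t: 7.75
ee_pos: [0.4427, 0.1544, 0.1689]
tcp_rot: [0.002, 0.611, 0.792, 0.001]
force: [-0.1, 0.3, -0.2]
grip_width: 0.181
grasp_force: 0.0
```

play_rows(commands=[-0.5,0.1,0,0,0.3,-0.5,0.15,0,0,0.3,-0.5,0.1,0,0,0.3,0,0,0,0,0.3,0,0,0,0,0.3])

```text
t: 8.38
ee_pos: [0.4846, 0.0731, 0.1664]
tcp_rot: [0.0, 0.611, 0.792, 0.0]
force: [-0.3, -0.0, -0.3]
grip_width: 0.3
grasp_force: 0.0
```

```bash
python3 - <<'E'
exec(open("c.py").read())
im=read_camera("wrist")[:,:,::-1].copy()
plan(W(p,(-.115,0,.085))[0],p[2],1,1)
for q in wproj(s,W(p,[(-.115,.038,.104),(-.115,-.038,.104),(-.115,0,.104),(-.079,.132,.11)])): print(q); cv2.drawMarker(im,tuple(int(v) for v in q.round()),(255,0,255),cv2.MARKER_CROSS,8,1)
cv2.imwrite("pics/w3.png",im)
E
```

```text
8.375 [-0.1174  0.0023  0.1664] [-0.3  0.  -0.3] 0.2997614678397087 0.0
pos [0.4845 0.0734 0.1663] yaw 0.2575 turn -0.01 F [-1.3 -0.  -0.8] t 8.425
[-0.04, 0.04, 1.36] -0.01
[276.87107673 173.38914492]
[276.94339625 277.23437971]
[276.90961284 227.37281962]
[337.75510754  17.41216026]
```

View pics/w3.png

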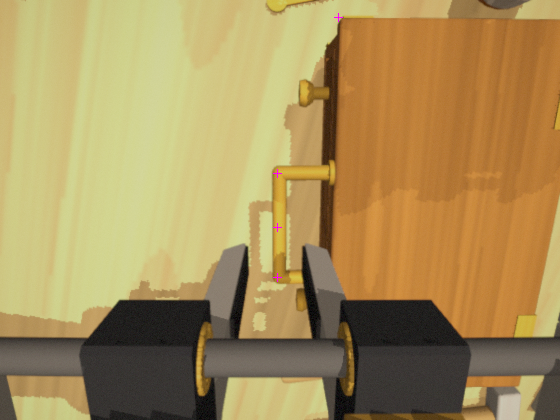

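Drawer is shut. The bar shows at column 279.5 where I predicted 277, so it sits about 2 mm further toward the lid; the legs are at rows 172 and 277 as expected. I'll descend over it with +4 mm along tool y, then grip.

play_rows(commands=[-0.04,0.07,0.2,0,0.3,0,0,0.3,0,0.3,0,0,0.3,0,0.3,0,0,0.3,0,0.3,0,0,0.26,0,0.3])

```text
t: 9.05
ee_pos: [0.4889, 0.0715, 0.0832]
tcp_rot: [-0.001, 0.611, 0.792, -0.0]
force: [0.8, 0.3, 0.2]
grip_width: 0.306
grasp_force: 0.0
```

play_rows(commands=[0,0,0,0,0.3,0,0,0,0,0,0,0,0,0,0,0,0,0,0,0,0,0,0,0,0], squeeze=25)

```text
t: 9.68
ee_pos: [0.4882, 0.0709, 0.0855]
tcp_rot: [-0.001, 0.61, 0.792, -0.002]
force: [-7.2, -2.9, 6.2]
grip_width: 0.099
grasp_force: 25.0
```

```bash
python3 - <<'E'
exec(open("c.py").read())
im=read_camera("wrist")[:,:,::-1]; cv2.imwrite("pics/w4.png",im)
N=45; f=.0311; tt=1.57*(lambda u:u-np.sin(2*np.pi*u)/(2*np.pi)*.7)(np.linspace(0,1,N+1)); 
P=.1931*np.c_[-np.cos(tt+f),np.sin(tt+f)]; d=np.diff(P,axis=0)/.06
for i in range(0,N,5): print(i,tt[i+5].round(3),"end dx,dz",(P[i+5]-P[0]).round(4),[f"{a:.2f},{-b:.2f}" for a,b in d[i:i+5]])
E
```

```text
9.675 [-0.1145 -0.0008  0.0855] [-7.7 -1.   6.2] 0.09945202337422522 25.00357300043106
0 0.062 end dx,dz [0.0007 0.0119] ['0.00,-0.03', '0.00,-0.04', '0.00,-0.04', '0.00,-0.04', '0.00,-0.05']
5 0.177 end dx,dz [0.0041 0.0338] ['0.01,-0.06', '0.01,-0.06', '0.01,-0.07', '0.01,-0.08', '0.02,-0.09']
10 0.372 end dx,dz [0.0154 0.0697] ['0.02,-0.10', '0.03,-0.11', '0.04,-0.12', '0.05,-0.13', '0.05,-0.14']
15 0.638 end dx,dz [0.0415 0.1138] ['0.06,-0.14', '0.08,-0.15', '0.09,-0.15', '0.10,-0.15', '0.11,-0.15']
20 0.932 end dx,dz [0.0828 0.1525] ['0.12,-0.14', '0.13,-0.14', '0.14,-0.13', '0.15,-0.12', '0.15,-0.11']
25 1.198 end dx,dz [0.1283 0.1759] ['0.15,-0.10', '0.15,-0.09', '0.15,-0.08', '0.15,-0.07', '0.15,-0.06']
30 1.393 end dx,dz [0.1649 0.185 ] ['0.14,-0.05', '0.13,-0.04', '0.12,-0.03', '0.11,-0.02', '0.10,-0.02']
35 1.508 end dx,dz [0.1869 0.187 ] ['0.09,-0.01', '0.08,-0.01', '0.07,-0.01', '0.06,-0.00', '0.06,-0.00']
40 1.57 end dx,dz [0.1989 0.187 ] ['0.05,-0.00', '0.04,-0.00', '0.04,0.00', '0.04,0.00', '0.03,0.00']
```

View pics/w4.png

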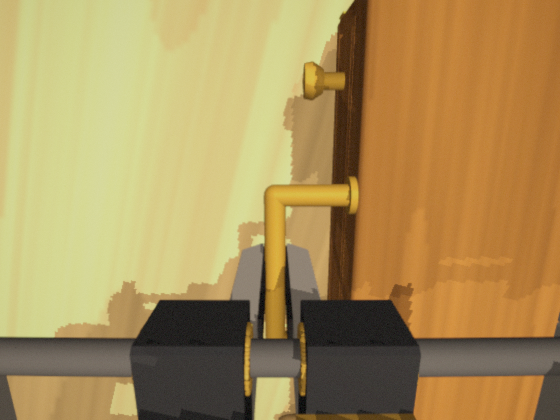

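The bar is pinched (9.3 mm opening, 25 N, TCP x −114.5 mm, which fits). I'll ease the 2 mm offset out and start the lift.

play_rows(commands=[0,-0.03,-0.03,0,0,0,0,-0.04,0,0,0,0,-0.04,0,0,0,0,-0.04,0,0,0,0.01,-0.05,0,0])

```text
t: 10.35
ee_pos: [0.4889, 0.0711, 0.0973]
tcp_rot: [0.001, 0.611, 0.792, 0.0]
force: [4.0, -0.6, -4.1]
grip_width: 0.096
grasp_force: 25.0
```

play_rows(commands=[0,0.01,-0.06,0,0,0,0.01,-0.06,0,0,0,0.01,-0.07,0,0,0,0.01,-0.08,0,0,0,0.02,-0.09,0,0])

```text
t: 10.98
ee_pos: [0.4919, 0.0719, 0.1187]
tcp_rot: [0.0, 0.611, 0.792, -0.0]
force: [4.1, -1.6, -4.9]
grip_width: 0.096
grasp_force: 25.0
```

```bash
python3 - <<'E'
exec(open("c.py").read())
im=read_camera("wrist")[:,:,::-1]; cv2.imwrite("pics/w5.png",im)
E
```

```text
10.975 [-0.1107 -0.0007  0.1187] [ 3.6 -2.6 -4.9] 0.09585590508665341 24.999097287654877
```

View pics/w5.png

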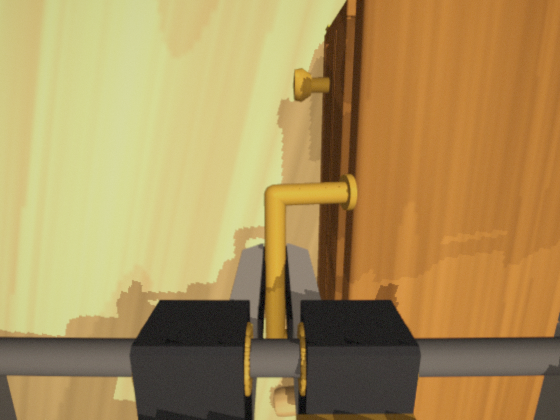

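The lid is rising with the handle (gap opening under its edge at column ~350) and forces are around 5 N. I'll continue along the arc.

play_rows(commands=[0,0.02,-0.1,0,0,0,0.03,-0.11,0,0,0,0.04,-0.12,0,0,0,0.05,-0.13,0,0,0,0.05,-0.14,0,0])

```text
t: 11.65
ee_pos: [0.5022, 0.0747, 0.1545]
tcp_rot: [-0.001, 0.611, 0.792, -0.001]
force: [1.8, -2.9, -4.1]
grip_width: 0.098
grasp_force: 25.0
```

play_rows(commands=[0,0.06,-0.14,0,0,0,0.08,-0.15,0,0,0,0.09,-0.15,0,0,0,0.1,-0.15,0,0,0,0.11,-0.15,0,0])

```text
t: 12.28
ee_pos: [0.5266, 0.0812, 0.1995]
tcp_rot: [-0.002, 0.611, 0.792, -0.003]
force: [-8.4, -5.5, 2.7]
grip_width: 0.099
grasp_force: 25.0
```

```bash
python3 c.py
```

```text
12.275 [-0.0747 -0.0006  0.1995] [-9.5 -3.1  2.7] 0.09865020378867936 25.003826022148132
```

play_rows(commands=[0,0.1,-0.16,0,0,0,0.13,-0.14,0,0,0,0.14,-0.13,0,0,0,0.15,-0.12,0,0,0,0.15,-0.11,0,0])

```text
t: 12.9
ee_pos: [0.5668, 0.0919, 0.2409]
tcp_rot: [-0.001, 0.611, 0.792, -0.001]
force: [-7.0, -4.3, 7.4]
grip_width: 0.1
grasp_force: 25.0
```

```bash
python3 c.py
```

```text
12.9 [-0.0331 -0.0006  0.2409] [-7.9 -2.4  7.4] 0.10018211060759782 25.003011524677277
```

play_rows(commands=[0,0.14,-0.12,0,0,0,0.14,-0.11,0,0,0,0.15,-0.09,0,0,0,0.15,-0.07,0,0,0,0.15,-0.06,0,0])

```text
t: 13.52
ee_pos: [0.6102, 0.1034, 0.2659]
tcp_rot: [-0.0, 0.611, 0.792, 0.0]
force: [-1.0, -2.2, -0.1]
grip_width: 0.096
grasp_force: 25.0
```

```bash
python3 c.py
```

```text
13.525 [ 0.0117 -0.0005  0.2659] [-1.6 -1.8 -0.1] 0.09595180542888482 24.998795986175537
```

play_rows(commands=[0,0.14,-0.05,0,0,0,0.13,-0.04,0,0,0,0.12,-0.03,0,0,0,0.11,-0.02,0,0,0,0.1,-0.015,0,0])

```text
t: 14.15
ee_pos: [0.645, 0.1126, 0.2753]
tcp_rot: [0.0, 0.611, 0.792, 0.0]
force: [-3.0, -0.3, 3.8]
grip_width: 0.098
grasp_force: 25.0
```

play_rows(commands=[0,0.09,-0.015,0,0,0,0.08,-0.01,0,0,0,0.08,-0.01,0,0,0,0.07,0,0,0,0,0.06,0,0,0])

```text
t: 14.78
ee_pos: [0.6668, 0.1183, 0.2771]
tcp_rot: [-0.0, 0.611, 0.792, 0.0]
force: [-1.6, 3.1, 3.7]
grip_width: 0.1
grasp_force: 25.0
```

```bash
python3 c.py
```

```text
14.775 [ 0.0703 -0.0006  0.2771] [-0.7  3.4  3.7] 0.09964684001444463 25.00877469778061
```

play_rows(commands=[0,0.06,0,0,0,0,0.06,0,0,0,0,0.05,0,0,0,0,0.03,0,0,0,0,0.02,0,0,0])

```text
t: 15.4
ee_pos: [0.6793, 0.1216, 0.2768]
tcp_rot: [-0.0, 0.611, 0.792, 0.0]
force: [-2.4, 4.8, 4.4]
grip_width: 0.098
grasp_force: 25.0
```

play_rows(commands=[0,0,0,0,0,0,0,0,0,0,0,0,0,0,0,0,0,0,0,0,0,0,0,0,0])

```text
t: 16.02
ee_pos: [0.6792, 0.1216, 0.2769]
tcp_rot: [-0.0, 0.611, 0.792, 0.0]
force: [-2.1, 5.0, 3.5]
grip_width: 0.097
grasp_force: 25.0
```

```bash
python3 - <<'E'
exec(open("c.py").read())
a=read_camera("scene")[:,:,::-1]; b=read_camera("top")[:,:,::-1]
a=cv2.resize(a[90:360,110:470],(800,600),interpolation=cv2.INTER_CUBIC);b=cv2.resize(b[90:310,100:430],(800,533))
cv2.imwrite("pics/s6.png",a); cv2.imwrite("pics/t6.png",b)
E
```

```text
16.025 [ 0.0831 -0.0006  0.2769] [-0.7  5.3  3.5] 0.09672521823301745 25.01130759716034
```

View pics/s6.png

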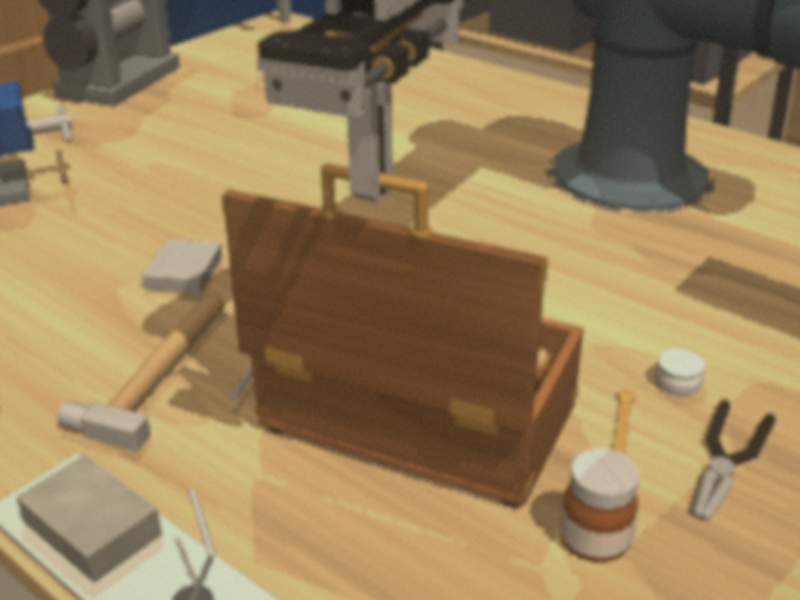

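View pics/t6.png

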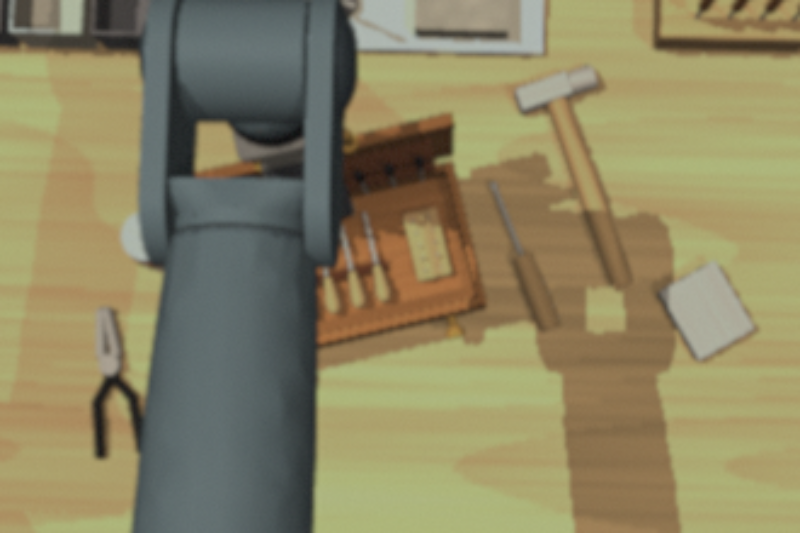

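The lid stands upright, held at the handle bar, and nothing around it has moved. TCP x is 83.1 mm against the 84.2 mm for exactly 1.57. I'll check the angle against the lid's top corners with the fitted model.

```bash
python3 - <<'E'
exec(open("c.py").read())
for th in (1.5,1.56,1.62):
    c,sn=np.cos(th),np.sin(th)
    pt=lambda r,h,y:(.078-r*c+h*sn,y,.098+r*sn+h*c)
    Q=W(p,[pt(.157,12e-3,-.132),pt(.157,0,-.132),pt(.157,12e-3,.132)])
    print(th,"scene",((proj("scene",Q)-[110,90])*800/360).round().tolist(),"top",((proj("top",Q)-[100,90])*800/330).round().tolist())
E
```

```text
16.125 [ 0.0831 -0.0006  0.2768] [-1.7  5.2  3.3] 0.09450147097864126 25.01130312681198
1.5 scene [[226.0, 188.0], [234.0, 182.0], [543.0, 256.0]] top [[453.0, 122.0], [456.0, 136.0], [160.0, 191.0]]
1.56 scene [[219.0, 193.0], [228.0, 187.0], [539.0, 262.0]] top [[451.0, 112.0], [454.0, 125.0], [158.0, 181.0]]
1.62 scene [[213.0, 199.0], [221.0, 192.0], [534.0, 270.0]] top [[448.0, 102.0], [451.0, 115.0], [156.0, 170.0]]
```

play_rows(commands=[0,0.015,0,0,0,0,0,0,0,0,0,0,0,0,0,0,0,0,0,0,0,0,0,0,0])

```text
t: 16.75
ee_pos: [0.68, 0.1218, 0.2768]
tcp_rot: [-0.0, 0.611, 0.792, 0.0]
force: [-2.4, 5.0, 3.7]
grip_width: 0.097
grasp_force: 25.0
```

```bash
python3 - <<'E'
exec(open("c.py").read())
im=cv2.imread("pics/t6.png")[90:190,380:500]; a=cv2.imread("pics/s6.png")[160:300,180:300]
cv2.imwrite("pics/z.png",np.hstack([cv2.resize(im,(396,330)),cv2.resize(a,(396,462))[:330]]))
E
```

```text
16.75 [ 0.0839 -0.0006  0.2768] [-1.   5.5  3.7] 0.09711061013603296 25.011317431926727
```

View pics/z.png

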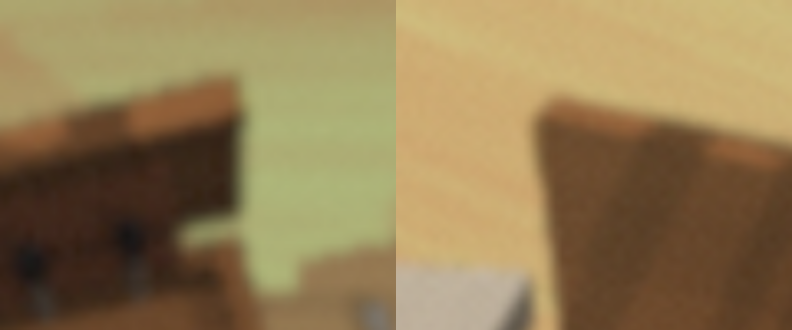

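The top-view corners measure (452,112) and (453,126), against (451,112) and (454,125) in the model at 1.56. The last nudge brings the lid to about 1.57, and it is still and held. Handing in.

```bash
python3 -c "
from workcell import job
print(job.hand_in())"
```

```text
the job is handed in; nothing more can be done
None
```

The drawer is fully shut, the lid is held still by its handle upright at its balance point (about 1.57 rad by my estimate), nothing around the chest was touched, and the job is handed in.

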